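Set out the colour wheel of paint cups

TASK

Set out the colour wheel in the round cup holder, where the red, blue and ochre cups already stand: put each mixed colour into the empty well between the two colours it is mixed from (purple between red and blue, olive between blue and ochre, brown between red and ochre), and the small white cup into the small well in the middle. Every cup should stand upright, right down in its well; set them down rather than dropping them, and do not tip them over. Leave the red, blue and ochre cups in their wells and the water jar and the white screw-top jar where they are.

Things in the scene. Friction and masses are not known exactly. Their poses are not given: they have to be found in the camera images.
- holder: fixed round cup holder: grey base 256 mm across, 10 mm thick; white rings, tops 28 mm above the table, form open wells; seated cups stand on the base. Origin: centre of underside, on the table, z up. Six wells (62 mm inside, 70 outside) centred 88 mm out at 0, 60 .. 300 deg from its x; small well (52 inside, 60 outside) at its centre. Red, blue, ochre stand at 0, 120, 240 deg in any order
- red_cup: clear-lidded round paint cup of red paint, red splashes on the lid; tapered, 54 mm high, 49 mm across at the foot, widening to the lid, an upright band 69.5 mm across from 48.5 to 53.7 mm above the foot (grip there). Origin: centre of underside, z up; any yaw alike. Already stands in a large well of the holder
- blue_cup: clear-lidded round paint cup of blue paint, blue splashes on the lid; tapered, 54 mm high, 49 mm across at the foot, widening to the lid, an upright band 69.5 mm across from 48.5 to 53.7 mm above the foot (grip there). Origin: centre of underside, z up; any yaw alike. Already stands in a large well of the holder
- ochre_cup: clear-lidded round paint cup of ochre yellow paint, ochre yellow splashes on the lid; tapered, 54 mm high, 49 mm across at the foot, widening to the lid, an upright band 69.5 mm across from 48.5 to 53.7 mm above the foot (grip there). Origin: centre of underside, z up; any yaw alike. Already stands in a large well of the holder
- purple_cup: clear-lidded round paint cup of dull bluish purple paint, dull bluish purple splashes on the lid; tapered, 54 mm high, 49 mm across at the foot, widening to the lid, an upright band 69.5 mm across from 48.5 to 53.7 mm above the foot (grip there). Origin: centre of underside, z up; any yaw alike. Stands on the table at the start
- olive_cup: clear-lidded round paint cup of olive green paint, olive green splashes on the lid; tapered, 54 mm high, 49 mm across at the foot, widening to the lid, an upright band 69.5 mm across from 48.5 to 53.7 mm above the foot (grip there). Origin: centre of underside, z up; any yaw alike. Stands on the table at the start
- brown_cup: clear-lidded round paint cup of dark maroon brown paint, dark maroon brown splashes on the lid; tapered, 54 mm high, 49 mm across at the foot, widening to the lid, an upright band 69.5 mm across from 48.5 to 53.7 mm above the foot (grip there). Origin: centre of underside, z up; any yaw alike. Stands on the table at the start
- white_cup: small opaque white paint cup with a white lid; same tapered shape, 43 mm high, 39 mm across at the foot, widening to an upright lid band 55.5 mm across over its top 5 mm (the place to grip it). Origin: centre of the underside, z up. Stands on the table at the start; fits the holder's small middle well
- water_jar: glass rinse jar, 68 mm across and 106 mm high, with a brush standing in it to 168 mm; a bystander. Origin: centre of the underside
- gesso_jar: white screw-top paint jar, 69 mm across and 83 mm high; a bystander. Origin: centre of the underside
Things that resemble listed ones, but are neither listed nor needed, are in the scene too. What is shaped like the white_cup but orange is not meant.

How it is judged:
At the end, for the whole second after the job is handed in: Purple, olive and brown each stand in the large well next to both parent colours (axes within 98 mm of each parent's), white in the middle well (within 10 mm of the centre); all seven cups rest on the base (feet at 7 to 13.5 mm), upright within 5 degrees, released, at rest (horizontal distance between each of purple_cup, brown_cup and red_cup below 0.098 m and horizontal distance between each of purple_cup, olive_cup and blue_cup below 0.098 m and horizontal distance between each of purple_cup, olive_cup, brown_cup and holder above 0.07 m and z of purple_cup in the frame of holder between 0.007 and 0.0135 m and angle between each of purple_cup, olive_cup, brown_cup, white_cup, red_cup, blue_cup, ochre_cup's own z axis and vertical below 0.09 rad and linear speed of each of purple_cup, olive_cup, brown_cup, white_cup, red_cup, blue_cup, ochre_cup below 0.02 m/s and horizontal distance between each of olive_cup, brown_cup and ochre_cup below 0.098 m and z of olive_cup in the frame of holder between 0.007 and 0.0135 m and z of brown_cup in the frame of holder between 0.007 and 0.0135 m and horizontal distance between white_cup and holder below 0.01 m and z of white_cup in the frame of holder between 0.007 and 0.0135 m and z of red_cup in the frame of holder between 0.007 and 0.0135 m and z of blue_cup in the frame of holder between 0.007 and 0.0135 m and z of ochre_cup in the frame of holder between 0.007 and 0.0135 m); the robot touches nothing.
It fails at once if the red, blue or ochre cup is moved more than 15 mm (distance of any of red_cup, blue_cup, ochre_cup from where it was at the start of the episode above 0.015 m).
It fails at once if the water jar or the gesso jar is moved more than 20 mm (distance of any of water_jar, gesso_jar from where it was at the start of the episode above 0.02 m).
It fails at once if a cup is dropped from more than about 25 mm, or thrown (faster than 0.7 m/s while not in the fingers) ((linear speed of purple_cup above 0.7 m/s and contact force between the fingers and purple_cup below 0.05 N) or (linear speed of olive_cup above 0.7 m/s and contact force between the fingers and olive_cup below 0.05 N) or (linear speed of brown_cup above 0.7 m/s and contact force between the fingers and brown_cup below 0.05 N) or (linear speed of white_cup above 0.7 m/s and contact force between the fingers and white_cup below 0.05 N)).
It fails at once if a cup to be placed is tipped over (more than 50 degrees) (angle between any of purple_cup, olive_cup, brown_cup, white_cup's own z axis and vertical above 0.87 rad).
It also fails if it takes over 90 s, if anything falls off the work surface, if the arm or the gripper's body presses on something with over 40 N, if the wrist force passes 120 N, or if a joint passes its speed limit or range.

ROBOT

A 6-joint arm with a two-finger parallel gripper is mounted at the origin on the work surface; the furniture and walls round the work are solid. World frame = base frame: x ahead of the robot, y to its left, z up, the work surface at z = 0. Lengths are in m, angles in rad, forces in N, time in s.
With the tool pointing down it reaches from about 0.25 to 0.775 m from the base axis. Payload 4 kg.
Tool frame: the origin (TCP) lies midway between the tips of the shut fingers; the grasp point (between the pads) lies 19 mm behind it (robot.tcp_to_grasp is the z of the grasp point in the tool frame, in m); z points along the fingers, y is the line along which they close (so a half turn about z gives the same grasp; the last joint's range is limited). The gripper opens to 94 mm and grips with 3 to 60 N. Pads are 16 mm wide; open, the fingers measure 119 mm over their backs; the gripper's body (75 mm by 177 mm) begins 78 mm behind the grasp point.
Start: joints at [1, 0.087, 1.371, -0, 1.684, -0.103], TCP at [0.248, 0.491, 0.206] pointing down, gripper open.
Joint ranges: [-3.1, 3.1], [-0.76, 2.03], [0.27, 2.55], [-1.08, 4.22], [0.17, 2.65], [-2.57, 2.57]. Speed limits (rad/s): [2.79, 2.79, 3.14, 3.14, 3.14, 3.14].

INTERFACE

Orientations are given as [roll, pitch, yaw] about the fixed x, y, z axes, in that order (R = Rz(yaw) Ry(pitch) Rx(roll)).
In Python, from bench import robot gives the robot as it stands. The module is installed in compiled form; this text tells all that it offers.
- The arm moves only by the tool move_arm, never from a script. Its argument "motion" is one flat list of numbers, 7 for each row, row after row: the turn, a rotation vector about the tool's x, y, z in units of 45 degrees (1.0 is 45 degrees), then the shift along the tool's x, y, z in units of 100 mm (1.0 is 100 mm), then the opening, from 0 (shut) to 1 (fully open). A call has 1 to 12 rows; each row shifts and turns the commanded pose from where the row before left it, along the tool's axes as they then stand; what a row does not reach is not made up. A row lasts 1/12 s, in which the tool goes at most 41.7 mm and 7.16 degrees, less where a joint would pass 70% of its speed; a pose out of reach is approached as far as the arm can. A call with a number of a shift or a turn outside -1 to 1 is refused whole. A call with a gripper value outside its range is refused whole. The fingers move at their own pace and stop on an object; the grip force is fixed at half the most. Time passes only in rows, so rows that do not move let the fingers close. It gives the time, the measured TCP pose, the force, the opening and the grip force at its end, in the units of the state.
- robot.get_obs(): the state, without advancing time (a new reading comes with each control period).
- robot.snapshot(name): name is "scene" or "top"; returns the picture (420x560x3 uint8, red, green, blue); there is no depth.
- robot.get_calibration(name): a dict with "fx", "fy", "cx", "cy" (pixels), "R" (3x3) and "t" (3): a world point X has camera coordinates R X + t. Camera axes: x right, y down, z forward; pixel columns grow to the right and rows downward; lengths in m; the calibration is good to about 2 mm. A picture is of the moment at which its call begins. get_calibration takes no time and is no camera call.
- robot.close_job(): hands the job in; it is judged then, once.
The state is a dict: "time": time; "joint_positions": joint angles; "qvel": joint speeds; "joint_torque": joint torques, N m; "tool_pos": TCP position; "ee_rot": TCP orientation; "wrist_force": force on the tool from outside, world axes, zero at the start; "wrist_torque": the same for the moment, N m; "width": finger opening in m; "finger_force": force on a finger pad.
Only numpy, scipy, OpenCV 4.12 (cv2) and the standard library are available. Lean on these libraries where they do the work, as an engineer would, in place of code of your own. Each camera call takes 0.05 s, during which the arm holds its last target. There are 200 camera calls.

## Working session

There is one attempt and no reset: what is moved stays moved. The work goes in short steps, Python scripts to look and compute and a tool call to move; the robot and the scene stay as the last step left them, time stands still between calls to the robot, and variables do not carry over. Pictures are saved under pics/ and viewed, at most 14 in all, crops included, and the job is handed in when it is done.

Besides the shell and the picture viewer there is one more tool, called after ">>>" in YAML: its name, and indented under it one key for each argument. move_arm: Moves the arm, as the interface text tells. Shifts and turns lie within -1 to 1; 1 stands for 100 mm of shift or 45 degrees of turn. Its arguments: {"type":"object","properties":{"motion":{"type":"array","items":{"type":"number"}}},"required":["motion"]}

```bash
mkdir -p pics
python3 - <<'E'
from bench import robot
import cv2,numpy as np
for n in("scene","top"):
    im=robot.snapshot(n);cv2.imwrite(f"pics/{n}0.png",im[:,:,::-1])
    c=robot.get_calibration(n);print(n,{k:np.round(v,4).tolist() for k,v in c.items()})
o=robot.get_obs();print(o)
print(robot.tcp_to_grasp)
E
```

```text
scene {'fx': 387.0017, 'fy': 387.0017, 'cx': 286.3465, 'cy': 211.4981, 'R': [[0.7338, -0.6793, 0.0071], [-0.3822, -0.4214, -0.8224], [0.5617, 0.6008, -0.5688]], 't': [-0.4187, 0.1413, 0.8958]}
top {'fx': 408.804, 'fy': 408.804, 'cx': 283.0573, 'cy': 214.1817, 'R': [[-0.1279, -0.9918, -0.0041], [-0.9718, 0.1261, -0.1995], [0.1984, -0.0215, -0.9799]], 't': [-0.1162, 0.446, 1.2121]}
{'time': 0.1, 'joint_positions': array([ 9.99888858e-01,  8.78992843e-02,  1.37207542e+00, -5.96651833e-06,
        1.68362558e+00, -1.03084777e-01]), 'qvel': array([ 9.59722737e-07, -2.33229781e-03, -3.47504052e-03,  5.94404201e-05,
       -1.02414142e-03,  3.97730038e-04]), 'joint_torque': array([ 2.11628889e-03, -3.41248906e+01, -3.03303516e+01,  7.20397336e-02,
        3.03689379e-02, -8.20873311e-05]), 'tool_pos': array([0.24774903, 0.49048615, 0.20442535]), 'ee_rot': array([-3.13959507e+00, -2.00691191e-04,  2.67376910e+00]), 'wrist_force': array([0.08334695, 0.62915072, 0.00841181]), 'wrist_torque': array([ 0.0220708 ,  0.00307005, -0.03364916]), 'finger_force': 0.0, 'width': 0.0938754993658173}
-0.0188
```

View pics/scene0.png

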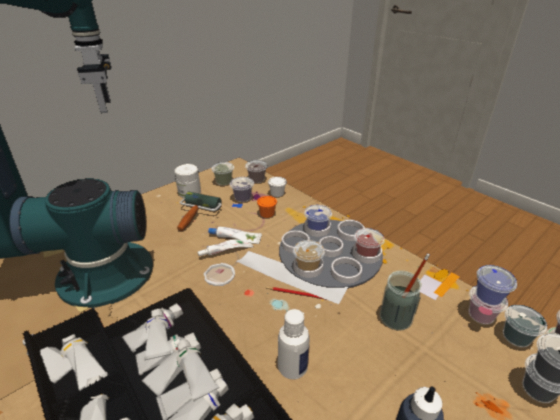

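View pics/top0.png

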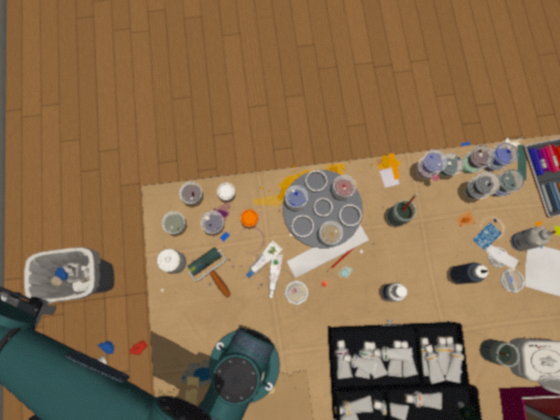

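The top view shows the holder at about (323,208), three cups at (191,194), (174,222) and (213,222), the white cup at (227,191), the orange decoy at (250,218), the gesso jar at (169,260) and the water jar at (402,212). I'll zoom in to find the lid centres.

Run:
```python
import cv2,numpy as np
t=cv2.imread("pics/top0.png");s=cv2.imread("pics/scene0.png")
a=cv2.resize(t[160:280,150:380],None,fx=3.4,fy=3.4,interpolation=cv2.INTER_CUBIC)
b=cv2.resize(s[150:290,170:400],None,fx=3.4,fy=3.4,interpolation=cv2.INTER_CUBIC)
cv2.imwrite("pics/ta.png",a);cv2.imwrite("pics/sb.png",b)
```

```text
(no output)
```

View pics/ta.png

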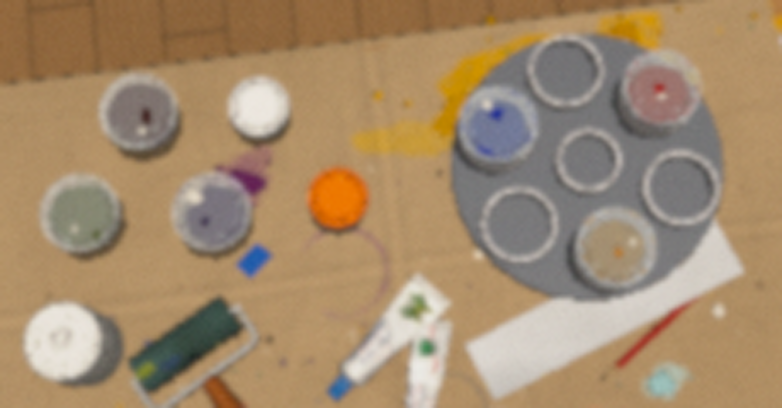

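View pics/sb.png

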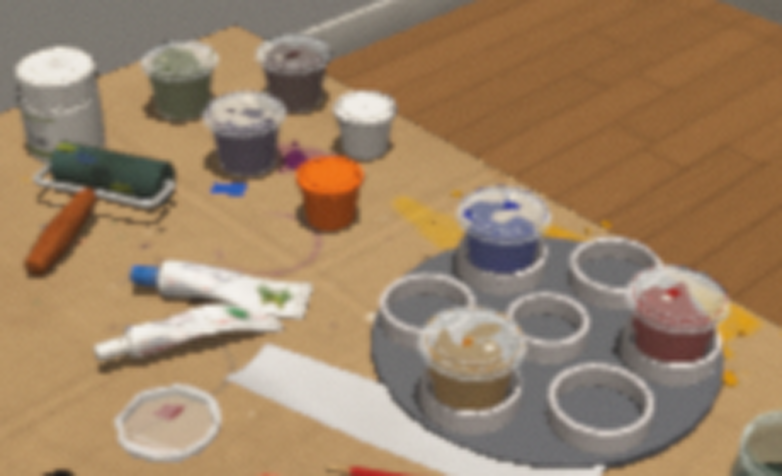

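The crops identify the cups. In `ta.png`, brown is at (141,113), olive at (82,214), purple at (213,212) and white at (259,107). The wells are at (566,71) for purple (blue/red), (519,224) for olive (blue/ochre), (682,188) for brown (red/ochre) and (589,160) for the middle. Next I'll refine with circle fits and triangulate against the scene view.

```bash
cat > h.py <<'E'
import numpy as np,cv2
from bench import robot
C={n:robot.get_calibration(n) for n in("scene","top")}
def ray(n,u,v):
    c=C[n];R=np.array(c["R"]);d=R.T@np.array([(u-c["cx"])/c["fx"],(v-c["cy"])/c["fy"],1]);return -R.T@np.array(c["t"]),d/np.linalg.norm(d)
def plane(n,u,v,z):
    o,d=ray(n,u,v);return o+d*(z-o[2])/d[2]
def tri(uv1,uv2):
    o1,d1=ray("top",*uv1);o2,d2=ray("scene",*uv2)
    k=np.linalg.lstsq(np.c_[d1,-d2],o2-o1,rcond=None)[0]
    a,b=o1+k[0]*d1,o2+k[1]*d2;return (a+b)/2,np.linalg.norm(a-b)
def proj(n,X):
    c=C[n];p=np.array(c["R"])@X+np.array(c["t"]);return np.array([c["fx"]*p[0]/p[2]+c["cx"],c["fy"]*p[1]/p[2]+c["cy"]])
E
cat > m.py <<'E'
from h import *
f=3.4
T=dict(brown=(141,113,38),olive=(82,214,38),purple=(213,212,38),white=(259,107,30),blue=(498,126,39),red=(659,92,39),ochre=(615,248,39),wP=(566,71,37),wO=(519,224,37),wB=(682,188,37),wM=(589,160,32))
S=dict(brown=(294,55),olive=(180,62),purple=(245,113),white=(365,107),blue=(504,212),red=(678,298),ochre=(472,340),wP=(616,265),wO=(426,303),wB=(601,395),wM=(547,320))
g=cv2.cvtColor(cv2.imread("pics/ta.png"),cv2.COLOR_BGR2GRAY)
H={k:.0517 for k in T};H.update(white=.0415,blue=.062,red=.062,ochre=.062,wP=.028,wO=.028,wB=.028,wM=.028)
full=lambda u,v,x0,y0:((u+.5)/f-.5+x0,(v+.5)/f-.5+y0)
P={}
for k,(u,v,r) in T.items():
    x0,y0=max(u-r-14,0),max(v-r-14,0);w=g[y0:v+r+14,x0:u+r+14]
    c=cv2.HoughCircles(w,cv2.HOUGH_GRADIENT,1,100,param1=60,param2=8,minRadius=r-4,maxRadius=r+5)
    h=c[0,0]+[x0,y0,0] if c is not None else np.array([u,v,r])
    a=full(h[0],h[1],150,160);b=full(*S[k],170,150)
    X,e=tri(a,b);p=plane("top",*a,H[k]);P[k]=p
    print(k,"hough",h.round(0),"eye",(u,v,r),"tri",X.round(4),"gap",round(e,4),"plane",p[:2].round(4))
    P[k+"e"]=plane("top",*full(u,v,150,160),H[k])
for s in("","e"):
    n=["red","wP","blue","wO","ochre","wB"]
    Q=np.array([P[k+s][:2] for k in n+["wM"]])
    best=None
    for sg in(1,-1):
        M=np.array([[.088*np.cos(i*np.pi/3),sg*.088*np.sin(i*np.pi/3)] for i in range(6)]+[[0,0]])
        c=Q.mean(0);U,_,V=np.linalg.svd(M.T@(Q-c));D=np.diag([1,np.linalg.det(U@V)]);R=U@D@V
        fit=M@R+c;e=np.linalg.norm(fit-Q,axis=1)
        if best is None or e.sum()<best[0].sum():best=(e,fit)
    print(s,"res mm",(best[0]*1e3).round(1));print(dict(zip(n+["M"],best[1].round(4).tolist())))
E
python3 m.py
```

```text
brown hough [138. 110.  39.] eye (141, 113, 38) tri [0.5346 0.1039 0.0468] gap 0.0009 plane [0.5328 0.1031]
olive hough [ 86. 222.  38.] eye (82, 214, 38) tri [0.438  0.1556 0.053 ] gap 0.0083 plane [0.4346 0.158 ]
purple hough [212. 216.  42.] eye (213, 212, 38) tri [0.4293 0.0449 0.0507] gap 0.0059 plane [0.4266 0.0463]
white hough [260. 106.  30.] eye (259, 107, 30) tri [ 0.5258 -0.0057  0.0413] gap 0.0013 plane [ 0.5252 -0.0054]
blue hough [498. 124.  39.] eye (498, 126, 39) tri [ 0.4756 -0.2193  0.0612] gap 0.003 plane [ 0.4742 -0.2183]
red hough [658.  88.  36.] eye (659, 92, 39) tri [ 0.4928 -0.369   0.0568] gap 0.0047 plane [ 0.4897 -0.3664]
ochre hough [618. 246.  40.] eye (615, 248, 39) tri [ 0.3511 -0.3089  0.0622] gap 0.0013 plane [ 0.3506 -0.3086]
wP hough [566.  68.  38.] eye (566, 71, 37) tri [ 0.5288 -0.291   0.0243] gap 0.0003 plane [ 0.5276 -0.2904]
wO hough [518. 222.  39.] eye (519, 224, 37) tri [ 0.3894 -0.2272  0.0247] gap 0.0002 plane [ 0.3889 -0.227 ]
wB hough [682. 184.  40.] eye (682, 188, 37) tri [ 0.4046 -0.3798  0.0284] gap 0.0001 plane [ 0.4047 -0.3799]
wM hough [588. 158.  33.] eye (589, 160, 32) tri [ 0.4407 -0.2996  0.0242] gap 0.0001 plane [ 0.4398 -0.2991]
 res mm [3.6 1.5 0.8 1.5 1.4 1.3 0.7]
{'red': [0.4913, -0.3696], 'wP': [0.5269, -0.2891], 'blue': [0.475, -0.218], 'wO': [0.3875, -0.2275], 'ochre': [0.3519, -0.308], 'wB': [0.4038, -0.379], 'M': [0.4394, -0.2985]}
e res mm [4.1 0.6 1.  1.4 0.5 1.7 1.5]
{'red': [0.4882, -0.3701], 'wP': [0.5248, -0.2901], 'blue': [0.4738, -0.2184], 'wO': [0.3862, -0.2267], 'ochre': [0.3496, -0.3067], 'wB': [0.4006, -0.3784], 'M': [0.4372, -0.2984]}
```

Lid heights from two views come out at 41 mm for white, 47–53 mm for the table cups and 57–62 mm for the seated cups, and ring tops at 24–28 mm. All of these agree with the stated sizes. I'll use an average of both fits and write a planner that prints shifts.

```bash
cat > plan.py <<'E'
import sys
from h import *
from scipy.spatial.transform import Rotation as Ro
def go(*xyz):
    o=robot.get_obs();R=Ro.from_euler("xyz",o["ee_rot"])
    d=R.inv().apply(np.array(xyz)-o["tool_pos"])*10
    print("tool shift units",d.round(3),"yaw",np.degrees(o["ee_rot"][2]).round(1),"pos",o["tool_pos"].round(4),"w",round(float(o["width"]),4))
if __name__=="__main__": go(*map(float,sys.argv[1:4]))
E
python3 - <<'E'
from h import *
f=3.4
full=lambda u,v,x0,y0:((u+.5)/f-.5+x0,(v+.5)/f-.5+y0)
for k,t,s,z in[("brown",(141,113),(294,55),.0537),("olive",(82,214),(180,62),.0537),("purple",(213,212),(245,113),.0537),("white",(259,107),(365,107),.043)]:
    a=full(*t,150,160);b=full(*s,170,150);X,e=tri(a,b);print(k,X.round(4),round(e,4),plane("top",*a,z)[:2].round(4),plane("scene",*b,z)[:2].round(4))
print("brush",tri((407,197),(425,257)),"jar base approx",plane("top",402,212,.106))
E
python3 plan.py .5315 .101 .14
```

```text
brown [0.5312 0.1009 0.049 ] 0.0027 [0.5286 0.1007] [0.527  0.0934]
olive [0.4448 0.1615 0.0486] 0.0029 [0.4425 0.1609] [0.441  0.1527]
purple [0.4309 0.0442 0.0507] 0.0025 [0.4292 0.0444] [0.4291 0.0395]
white [ 0.525  -0.0055  0.0414] 0.0027 [ 0.5234 -0.005 ] [ 0.5245 -0.0081]
brush (array([ 0.41712677, -0.53371639,  0.14545004]), np.float64(0.018122378761491007)) jar base approx [ 0.37670329 -0.51644819  0.106     ]
tool shift units [-4.289 -2.196  0.648] yaw 153.2 pos [0.2477 0.4905 0.2044] w 0.0939
```

>>> move_arm:
  motion: [0,0,0,-0.2,-0.1,0,1,0,0,0,-0.35,-0.18,0,1,0,0,0,-0.38,-0.19,0,1,0,0,0,-0.38,-0.19,0,1,0,0,0,-0.38,-0.19,0,1,0,0,0,-0.38,-0.19,0,1,0,0,0,-0.38,-0.19,0,1,0,0,0,-0.38,-0.19,0.1,1,0,0,0,-0.38,-0.19,0.2,1,0,0,0,-0.38,-0.19,0.2,1,0,0,0,-0.38,-0.19,0.1,1,0,0,0,-0.3,-0.2,0,1]

```text
time: 1.1
tool_pos: [0.5192, 0.1147, 0.1471]
ee_rot: [-3.138, -0.005, 2.673]
wrist_force: [0.0, 1.3, 0.1]
width: 0.0945
finger_force: 0.0
```

```bash
python3 plan.py .530 .101 .032
```

```text
tool shift units [-0.164 -0.07   1.15 ] yaw 153.2 pos [0.5192 0.1147 0.1471] w 0.0945
```

>>> move_arm:
  motion: [0,0,0,0,0,0.2,1,0,0,0,0,0,0.2,1,0,0,0,0,0,0.2,1,0,0,0,0,0,0.1,1,0,0,0,0,0,0,1,0,0,0,0,0,0,1]

```text
time: 1.6
tool_pos: [0.5195, 0.1171, 0.0805]
ee_rot: [-3.141, -0.001, 2.674]
wrist_force: [0.8, -0.2, 0.5]
width: 0.0938
finger_force: 0.0
```

Run:
```python
from h import *
t=robot.snapshot("top")[:,:,::-1];s=robot.snapshot("scene")[:,:,::-1]
a=cv2.resize(t[160:260,150:280],None,fx=3,fy=3,interpolation=cv2.INTER_CUBIC)
b=cv2.resize(s[140:240,190:320],None,fx=3,fy=3,interpolation=cv2.INTER_CUBIC)
cv2.imwrite("pics/c1.png",np.hstack([a,b]))
from plan import go
go(.530,.101,.032)
```

```text
tool shift units [-0.155 -0.105  0.503] yaw 153.2 pos [0.5208 0.1173 0.0823] w 0.0941
```

View pics/c1.png

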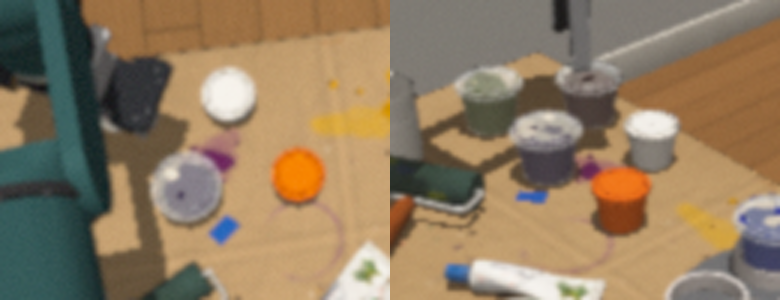

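The gripper hangs above the brown cup without touching it, and some of the motion was lost to speed limits, so I'll use the measured remainder.

>>> move_arm:
  motion: [0,0,0,-0.08,-0.05,0,1,0,0,0,-0.08,-0.05,0,1,0,0,0,0,0,0,1,0,0,0,0,0,0.15,1,0,0,0,0,0,0.15,1,0,0,0,0,0,0.15,1,0,0,0,0,0,0.05,1,0,0,0,0,0,0,1]

```text
time: 2.37
tool_pos: [0.5286, 0.1005, 0.0295]
ee_rot: [-3.14, -0.003, 2.673]
wrist_force: [-0.0, -0.0, 0.0]
width: 0.0939
finger_force: 0.0
```

```bash
python3 plan.py .530 .101 .032
```

```text
tool shift units [-0.01   0.011 -0.025] yaw 153.2 pos [0.5286 0.1005 0.0295] w 0.0939
```

>>> move_arm:
  motion: [0,0,0,0,0,-0.03,1,0,0,0,0,0,0,0,0,0,0,0,0,0,0,0,0,0,0,0,0,0,0,0,0,0,0,0,0,0,0,0,0,0,0,0,0,0,0,0,0,0,0]

```text
time: 2.95
tool_pos: [0.5305, 0.1012, 0.0348]
ee_rot: [3.14, 0.001, 2.674]
wrist_force: [0.5, 1.3, 2.8]
width: 0.068
finger_force: 30.0
```

>>> move_arm:
  motion: [0,0,0,0,0,-0.1,0,0,0,0,0,0,-0.2,0,0,0,0,0,0,-0.25,0,0,0,0,0,0,-0.25,0,0,0,0,0,-0.1,-0.25,0,0,0,0,-0.03,-0.2,-0.05,0,0,0,0,-0.06,-0.25,0,0,0,0,0,-0.06,-0.25,0,0,0,0,0,-0.06,-0.25,0,0,0,0,0,-0.06,-0.25,0,0,0,0,0,-0.06,-0.25,0,0,0,0,0,-0.06,-0.25,0,0]

```text
time: 3.95
tool_pos: [0.4823, -0.0786, 0.1439]
ee_rot: [-3.141, -0.001, 2.674]
wrist_force: [1.1, 0.3, -1.0]
width: 0.0683
finger_force: 30.0
```

>>> move_arm:
  motion: [0,0,0,-0.06,-0.25,0,0,0,0,0,-0.06,-0.25,0,0,0,0,0,-0.06,-0.25,0,0,0,0,0,-0.06,-0.25,0,0,0,0,0,-0.06,-0.25,0,0,0,0,0,-0.06,-0.25,0,0,0,0,0,-0.06,-0.25,0,0,0,0,0,-0.06,-0.25,0,0,0,0,0,-0.06,-0.25,0,0,0,0,0,-0.06,-0.25,0,0,0,0,0,0,-0.1,0,0,0,0,0,0,0,0,0]

```text
time: 4.95
tool_pos: [0.4183, -0.3381, 0.1435]
ee_rot: [-3.141, -0.002, 2.67]
wrist_force: [0.1, 0.6, -0.9]
width: 0.0679
finger_force: 30.0
```

```bash
python3 plan.py .402 -.3787 .045
```

```text
tool shift units [-0.041 -0.436  0.986] yaw 153.0 pos [ 0.4183 -0.3381  0.1435] w 0.0679
```

>>> move_arm:
  motion: [0,0,0,-0.02,-0.22,0,0,0,0,0,-0.02,-0.21,0,0,0,0,0,0,0,0,0,0,0,0,0,0,0.2,0,0,0,0,0,0,0.2,0,0,0,0,0,0,0.2,0,0,0,0,0,0,0.1,0,0,0,0,0,0,0,0,0,0,0,0,0,0,0]

```text
time: 5.7
tool_pos: [0.4041, -0.3755, 0.0738]
ee_rot: [3.141, -0.001, 2.675]
wrist_force: [0.6, -0.0, -0.4]
width: 0.0682
finger_force: 30.0
```

Run:
```python
from h import *
t=robot.snapshot("top")[:,:,::-1];s=robot.snapshot("scene")[:,:,::-1]
a=cv2.resize(t[160:260,280:410],None,fx=3,fy=3,interpolation=cv2.INTER_CUBIC)
b=cv2.resize(s[190:290,270:400],None,fx=3,fy=3,interpolation=cv2.INTER_CUBIC)
cv2.imwrite("pics/c2.png",np.hstack([a,b]))
from plan import go
go(.402,-.3787,.045)
```

```text
tool shift units [ 0.018 -0.028  0.305] yaw 153.2 pos [ 0.4048 -0.3769  0.0755] w 0.0678
```

View pics/c2.png

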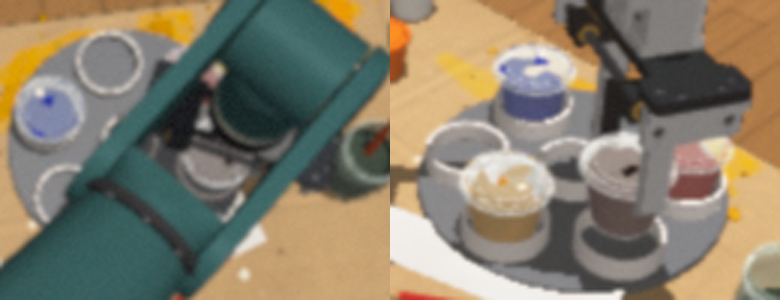

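The brown cup hangs upright over its well, with its lid at about (615,160) and the well at (620,240) in the scene half. It clears the red and ochre cups, so I'll lower it.

>>> move_arm:
  motion: [0,0,0,0.01,-0.02,0.1,0,0,0,0,0,0,0.1,0,0,0,0,0,0,0.05,0,0,0,0,0,0,0.03,0,0,0,0,0,0,0,0,0,0,0,0,0,0,0]

```text
time: 6.3
tool_pos: [0.402, -0.378, 0.0455]
ee_rot: [3.141, -0.0, 2.674]
wrist_force: [0.7, -0.9, -1.0]
width: 0.0676
finger_force: 30.0
```

>>> move_arm:
  motion: [0,0,0,0,0,0.01,0,0,0,0,0,0,0.01,0,0,0,0,0,0,0,0.8,0,0,0,0,0,0,0.9,0,0,0,0,0,0,0.9,0,0,0,0,0,-0.1,0.9,0,0,0,0,0,-0.2,0.9,0,0,0,0,0,-0.25,0.9,0,0,0,0,0,-0.25,0.9,0,0,0,0,0,-0.2,1,0,0,0,0,0,0,1]

```text
time: 7.22
tool_pos: [0.4041, -0.3804, 0.1501]
ee_rot: [-3.138, 0.01, 2.674]
wrist_force: [0.0, -0.3, 1.0]
width: 0.0928
finger_force: 0.0
```

```bash
python3 plan.py .430 .0443 .14
```

```text
tool shift units [1.684 3.908 0.069] yaw 153.2 pos [ 0.4041 -0.3804  0.1501] w 0.0928
```

>>> move_arm:
  motion: [0,0,0,0.05,0.13,0,1,0,0,0,0.12,0.27,0,1,0,0,0,0.12,0.27,0,1,0,0,0,0.12,0.27,0,1,0,0,0,0.12,0.27,0,1,0,0,0,0.12,0.27,0,1,0,0,0,0.12,0.27,0,1,0,0,0,0.12,0.27,0,1,0,0,0,0.12,0.27,0,1,0,0,0,0.12,0.27,0,1,0,0,0,0.12,0.27,0,1,0,0,0,0.12,0.27,0,1]

```text
time: 8.22
tool_pos: [0.4176, -0.0371, 0.1415]
ee_rot: [-3.141, -0.004, 2.674]
wrist_force: [0.2, 0.3, -0.6]
width: 0.0941
finger_force: 0.0
```

>>> move_arm:
  motion: [0,0,0,0.12,0.27,0,1,0,0,0,0.12,0.27,0,1,0,0,0,0.07,0.26,0,1,0,0,0.14,0,0,0,1,0,0,0.14,0,0,0,1,0,0,0.14,0,0,0,1,0,0,0.14,0,0,0,1,0,0,0.14,0,0,0,1,0,0,0.14,0,0,0,1,0,0,0.14,0,0,0,1,0,0,0.14,0,0,0,1,0,0,0.15,0,0,0,1]

```text
time: 9.22
tool_pos: [0.4259, 0.0465, 0.1414]
ee_rot: [-3.137, -0.001, 1.671]
wrist_force: [0.5, 0.8, 0.4]
width: 0.094
finger_force: 0.0
```

```bash
python3 plan.py .430 .0443 .033
```

```text
tool shift units [-0.027  0.043  1.084] yaw 95.8 pos [0.4259 0.0465 0.1414] w 0.094
```

>>> move_arm:
  motion: [0,0,0,-0.03,0.04,0,1,0,0,0,0,0,0.2,1,0,0,0,0,0,0.25,1,0,0,0,0,0,0.25,1,0,0,0,0,0,0.2,1,0,0,0,0,0,0.1,1,0,0,0,0,0,0.05,1,0,0,0,0,0,0,1,0,0,0,0,0,0,1]

```text
time: 9.97
tool_pos: [0.4327, 0.0433, 0.0394]
ee_rot: [3.141, -0.0, 1.677]
wrist_force: [-0.1, 0.3, 0.3]
width: 0.0943
finger_force: 0.0
```

```bash
python3 plan.py .430 .0443 .033
```

```text
tool shift units [ 0.013 -0.025  0.064] yaw 96.1 pos [0.4327 0.0433 0.0394] w 0.0943
```

>>> move_arm:
  motion: [0,0,0,0,-0.02,0.06,1,0,0,0,0,0,0,1,0,0,0,0,0,0,0,0,0,0,0,0,0,0,0,0,0,0,0,0,0,0,0,0,0,0,0,0,0,0,0,0,0,0,0,0,0,0,0,0,0,0]

```text
time: 10.63
tool_pos: [0.4308, 0.043, 0.0333]
ee_rot: [3.14, 0.0, 1.676]
wrist_force: [0.6, -0.5, 0.9]
width: 0.0678
finger_force: 30.0
```

```bash
python3 plan.py .526 -.2895 .033
```

```text
tool shift units [-3.407e+00  5.970e-01  3.000e-03] yaw 96.0 pos [0.4308 0.043  0.0333] w 0.0678
```

>>> move_arm:
  motion: [0,0,0,0,0,-0.1,0,0,0,0,0,0,-0.2,0,0,0,0,0,0,-0.25,0,0,0,0,0,0,-0.25,0,0,0,0,-0.1,0,-0.2,0,0,0,0,-0.2,0.04,-0.1,0,0,0,0,-0.26,0.05,0,0,0,0,0,-0.26,0.05,0,0,0,0,0,-0.26,0.05,0,0,0,0,0,-0.26,0.05,0,0,0,0,0,-0.26,0.05,0,0,0,0,0,-0.26,0.05,0,0]

```text
time: 11.63
tool_pos: [0.4836, -0.1396, 0.1433]
ee_rot: [-3.141, -0.0, 1.676]
wrist_force: [-0.9, -0.1, -0.5]
width: 0.0677
finger_force: 30.0
```

>>> move_arm:
  motion: [0,0,0,-0.26,0.05,0,0,0,0,0,-0.26,0.05,0,0,0,0,0,-0.26,0.05,0,0,0,0,0,-0.26,0.05,0,0,0,0,0,-0.26,0.05,0,0,0,0,0,-0.2,0,0,0,0,0,0,-0.04,0,0,0,0,0,0,0,0,0,0,0,0,0,0,0,0,0]

```text
time: 12.38
tool_pos: [0.5245, -0.2882, 0.1428]
ee_rot: [-3.141, -0.001, 1.676]
wrist_force: [0.1, 0.7, -0.5]
width: 0.0677
finger_force: 30.0
```

```bash
python3 plan.py .526 -.2895 .068
```

```text
tool shift units [-0.016  0.014  0.748] yaw 96.0 pos [ 0.5245 -0.2882  0.1428] w 0.0677
```

>>> move_arm:
  motion: [0,0,0,-0.01,0.01,0,0,0,0,0,0,0,0.2,0,0,0,0,0,0,0.2,0,0,0,0,0,0,0.2,0,0,0,0,0,0,0.1,0,0,0,0,0,0,0.1,0,0,0,0,0,0,0.05,0,0,0,0,0,0,0.05,0,0,0,0,0,0,0,0,0,0,0,0,0,0,0]

```text
time: 13.22
tool_pos: [0.5263, -0.2899, 0.0535]
ee_rot: [3.141, 0.001, 1.676]
wrist_force: [-0.2, -0.1, -1.1]
width: 0.0678
finger_force: 30.0
```

```bash
python3 plan.py .526 -.2895 .044; python3 plan.py .526 -.2895 .044
```

```text
tool shift units [ 0.005 -0.002  0.095] yaw 96.1 pos [ 0.5263 -0.2899  0.0535] w 0.0678
tool shift units [ 0.005 -0.002  0.095] yaw 96.1 pos [ 0.5263 -0.2899  0.0535] w 0.0678
```

>>> move_arm:
  motion: [0,0,0,0,0,0.05,0,0,0,0,0,0,0.05,0,0,0,0,0,0,0,0,0,0,0,0,0,0,0]

```text
time: 13.55
tool_pos: [0.5265, -0.2902, 0.0432]
ee_rot: [3.14, 0.001, 1.676]
wrist_force: [2.4, -1.1, -0.2]
width: 0.0677
finger_force: 30.0
```

>>> move_arm:
  motion: [0,0,0,0,0,0,0.8,0,0,0,0,0,0,0.9,0,0,0,0,0,0,0.9,0,0,0,0,0,-0.1,0.9,0,0,0,0,0,-0.2,0.9,0,0,0,0,0,-0.25,0.9,0,0,0,0,0,-0.25,0.9,0,0,0,0,0,-0.2,1,0,0,0,0,0,0,1]

```text
time: 14.3
tool_pos: [0.5283, -0.2913, 0.1496]
ee_rot: [3.133, 0.007, 1.676]
wrist_force: [0.4, -1.0, 1.7]
width: 0.0929
finger_force: 0.0
```

```bash
python3 plan.py .443 .161 .14
```

```text
tool shift units [ 4.588 -0.372  0.062] yaw 96.1 pos [ 0.5283 -0.2913  0.1496] w 0.0929
```

>>> move_arm:
  motion: [0,0,0,0.13,-0.02,0,1,0,0,0,0.26,-0.02,0,1,0,0,0,0.26,-0.02,0,1,0,0,0,0.26,-0.02,0,1,0,0,0,0.26,-0.02,0,1,0,0,0,0.26,-0.02,0,1,0,0,0,0.26,-0.02,0,1,0,0,0,0.26,-0.02,0,1,0,0,0,0.26,-0.02,0,1,0,0,0,0.26,-0.02,0,1,0,0,0,0.26,-0.02,0,1,0,0,0,0.26,-0.02,0,1]

```text
time: 15.3
tool_pos: [0.4679, 0.0071, 0.1404]
ee_rot: [-3.137, -0.001, 1.677]
wrist_force: [0.4, 0.0, -0.4]
width: 0.0937
finger_force: 0.0
```

>>> move_arm:
  motion: [0,0,0,0.26,-0.02,0,1,0,0,0,0.26,-0.02,0,1,0,0,0,0.26,-0.02,0,1,0,0,0,0.26,-0.02,0,1,0,0,0,0.26,-0.02,0,1,0,0,0,0.26,-0.02,0,1,0,0,0,0.04,0,0,1,0,0,0.15,0,0,0,1,0,0,0.15,0,0,0,1,0,0,0.15,0,0,0,1,0,0,0.15,0,0,0,1]

```text
time: 16.22
tool_pos: [0.4401, 0.1624, 0.1409]
ee_rot: [-3.139, 0.002, 1.2]
wrist_force: [-1.2, 0.0, -0.3]
width: 0.094
finger_force: 0.0
```

>>> move_arm:
  motion: [0,0,0.15,0,0,0,1,0,0,0.15,0,0,0,1,0,0,0.15,0,0,0,1,0,0,0.15,0,0,0,1,0,0,0.14,0,0,0,1,0,0,0,0,0,0,1]

```text
time: 16.72
tool_pos: [0.4403, 0.1622, 0.141]
ee_rot: [-3.14, 0.003, 0.622]
wrist_force: [-0.8, 0.4, -0.1]
width: 0.0941
finger_force: 0.0
```

```bash
python3 plan.py .443 .161 .033
```

```text
tool shift units [0.019 0.027 1.08 ] yaw 35.6 pos [0.4403 0.1622 0.141 ] w 0.0941
```

>>> move_arm:
  motion: [0,0,0,0.02,0.03,0,1,0,0,0,0,0,0.2,1,0,0,0,0,0,0.25,1,0,0,0,0,0,0.25,1,0,0,0,0,0,0.2,1,0,0,0,0,0,0.1,1,0,0,0,0,0,0.08,1,0,0,0,0,0,0,1,0,0,0,0,0,0,1]

```text
time: 17.47
tool_pos: [0.4455, 0.1617, 0.0353]
ee_rot: [3.141, -0.001, 0.625]
wrist_force: [-0.4, -0.1, 1.0]
width: 0.094
finger_force: 0.0
```

```bash
python3 plan.py .443 .161 .033
```

```text
tool shift units [-0.024 -0.009  0.023] yaw 35.8 pos [0.4455 0.1617 0.0353] w 0.094
```

>>> move_arm:
  motion: [0,0,0,-0.01,0,0.02,1,0,0,0,0,0,0,1,0,0,0,0,0,0,0,0,0,0,0,0,0,0,0,0,0,0,0,0,0,0,0,0,0,0,0,0,0,0,0,0,0,0,0,0,0,0,0,0,0,0]

```text
time: 18.13
tool_pos: [0.4444, 0.1613, 0.0332]
ee_rot: [-3.141, -0.001, 0.624]
wrist_force: [-1.1, 0.6, 1.7]
width: 0.0681
finger_force: 30.0
```

```bash
python3 plan.py .387 -.227 .033
```

```text
tool shift units [-2.734e+00  2.816e+00 -1.000e-03] yaw 35.8 pos [0.4444 0.1613 0.0332] w 0.0681
```

>>> move_arm:
  motion: [0,0,0,0,0,-0.1,0,0,0,0,0,0,-0.2,0,0,0,0,0,0,-0.25,0,0,0,0,0,0,-0.25,0,0,0,0,-0.08,0.08,-0.2,0,0,0,0,-0.15,0.15,-0.1,0,0,0,0,-0.19,0.2,0,0,0,0,0,-0.19,0.2,0,0,0,0,0,-0.19,0.2,0,0,0,0,0,-0.19,0.2,0,0,0,0,0,-0.19,0.2,0,0,0,0,0,-0.19,0.2,0,0]

```text
time: 19.13
tool_pos: [0.4162, -0.0364, 0.1434]
ee_rot: [3.141, -0.0, 0.624]
wrist_force: [-0.5, 0.1, -1.0]
width: 0.0679
finger_force: 30.0
```

>>> move_arm:
  motion: [0,0,0,-0.19,0.2,0,0,0,0,0,-0.19,0.2,0,0,0,0,0,-0.19,0.2,0,0,0,0,0,-0.19,0.2,0,0,0,0,0,-0.19,0.2,0,0,0,0,0,-0.19,0.2,0,0,0,0,0,-0.15,0.15,0,0,0,0,0,-0.07,0.05,0,0,0,0,0,0,0,0,0,0,0,0,0,0,0,0]

```text
time: 19.97
tool_pos: [0.3879, -0.2277, 0.1429]
ee_rot: [-3.141, -0.001, 0.623]
wrist_force: [0.8, 1.1, -1.5]
width: 0.0677
finger_force: 30.0
```

```bash
python3 plan.py .387 -.227 .053
```

```text
tool shift units [-0.004 -0.01   0.899] yaw 35.7 pos [ 0.3879 -0.2277  0.1429] w 0.0677
```

>>> move_arm:
  motion: [0,0,0,0,-0.01,0.1,0,0,0,0,0,0,0.2,0,0,0,0,0,0,0.2,0,0,0,0,0,0,0.1,0,0,0,0,0,0,0.1,0,0,0,0,0,0,0.1,0,0,0,0,0,0,0.05,0,0,0,0,0,0,0.05,0,0,0,0,0,0,0,0,0,0,0,0,0,0,0]

```text
time: 20.8
tool_pos: [0.3877, -0.2275, 0.0532]
ee_rot: [3.141, -0.0, 0.624]
wrist_force: [-0.2, 0.2, -0.4]
width: 0.0678
finger_force: 30.0
```

```bash
python3 plan.py .387 -.227 .044
```

```text
tool shift units [-0.003 -0.008  0.092] yaw 35.7 pos [ 0.3877 -0.2275  0.0532] w 0.0678
```

>>> move_arm:
  motion: [0,0,0,0,0,0.05,0,0,0,0,0,0,0.05,0,0,0,0,0,0,0,0,0,0,0,0,0,0,0]

```text
time: 21.13
tool_pos: [0.3876, -0.2275, 0.043]
ee_rot: [3.141, -0.0, 0.624]
wrist_force: [0.5, -0.3, 0.0]
width: 0.0679
finger_force: 30.0
```

>>> move_arm:
  motion: [0,0,0,0,0,0,0.8,0,0,0,0,0,0,0.9,0,0,0,0,0,0,0.9,0,0,0,0,0,-0.1,0.9,0,0,0,0,0,-0.2,0.9,0,0,0,0,0,-0.25,0.9,0,0,0,0,0,-0.25,0.9,0,0,0,0,0,-0.2,1,0,0,0,0,0,0,1]

```text
time: 21.88
tool_pos: [0.3899, -0.2291, 0.1488]
ee_rot: [3.132, -0.003, 0.624]
wrist_force: [0.7, -0.4, 0.5]
width: 0.0929
finger_force: 0.0
```

```bash
python3 plan.py .5245 -.0053 .14
```

```text
tool shift units [ 2.4   -1.031  0.085] yaw 35.8 pos [ 0.3899 -0.2291  0.1488] w 0.0929
```

>>> move_arm:
  motion: [0,0,0,0.1,-0.05,0,1,0,0,0,0.26,-0.11,0,1,0,0,0,0.26,-0.11,0,1,0,0,0,0.26,-0.11,0,1,0,0,0,0.26,-0.11,0,1,0,0,0,0.26,-0.11,0,1,0,0,0,0.26,-0.11,0,1,0,0,0,0.26,-0.11,0,1,0,0,0,0.26,-0.11,0,1,0,0,0,0.22,-0.1,0,1,0,0,-0.13,0,0,0,1,0,0,-0.13,0,0,0,1]

```text
time: 22.88
tool_pos: [0.5213, -0.001, 0.1405]
ee_rot: [-3.138, 0.002, 0.836]
wrist_force: [0.8, -1.1, -0.0]
width: 0.0939
finger_force: 0.0
```

>>> move_arm:
  motion: [0,0,-0.13,0,0,0.1,1,0,0,-0.14,0,0,0.1,1,0,0,-0.14,0,0,0.1,1,0,0,0,0,0,0,1,0,0,0,0,0,0,1,0,0,0,0,0,0,1]

```text
time: 23.38
tool_pos: [0.5217, -0.003, 0.1124]
ee_rot: [-3.14, 0.0, 1.148]
wrist_force: [0.2, 0.4, -0.4]
width: 0.0943
finger_force: 0.0
```

Run:
```python
from h import *
t=robot.snapshot("top")[:,:,::-1];s=robot.snapshot("scene")[:,:,::-1]
a=cv2.resize(t[160:260,280:410],None,fx=3,fy=3,interpolation=cv2.INTER_CUBIC)
b=cv2.resize(s[170:290,265:395],None,fx=3,fy=2.5,interpolation=cv2.INTER_CUBIC)
cv2.imwrite("pics/c3.png",np.hstack([a,b]))
from plan import go
go(.5245,-.0053,.023)
```

```text
tool shift units [-0.009  0.028  0.903] yaw 65.8 pos [ 0.5223 -0.0033  0.1133] w 0.0941
```

View pics/c3.png

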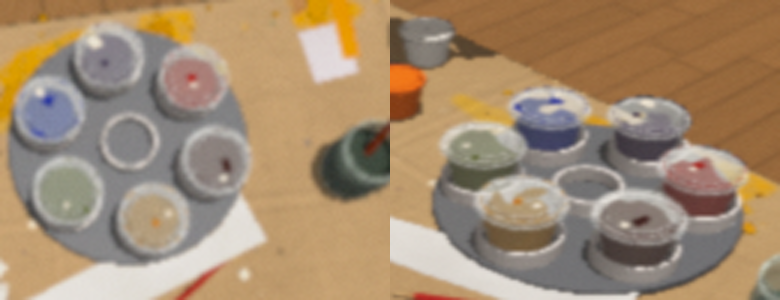

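All three mixed cups sit level in their wells, in the right order, and the middle ring is at (129,141) in the crop, unchanged. Now the white cup.

>>> move_arm:
  motion: [0,0,0,-0.01,0.03,0.1,1,0,0,0,0,0,0.2,1,0,0,0,0,0,0.2,1,0,0,0,0,0,0.2,1,0,0,0,0,0,0.1,1,0,0,0,0,0,0.08,1,0,0,0,0,0,0,1,0,0,0,0,0,0,1]

```text
time: 24.15
tool_pos: [0.5247, -0.0057, 0.0252]
ee_rot: [3.141, -0.0, 1.15]
wrist_force: [-0.9, -0.1, -0.7]
width: 0.0941
finger_force: 0.0
```

```bash
python3 plan.py .5245 -.0053 .023
```

```text
tool shift units [ 0.003 -0.004  0.022] yaw 65.9 pos [ 0.5247 -0.0057  0.0252] w 0.0941
```

>>> move_arm:
  motion: [0,0,0,0,0,0.02,1,0,0,0,0,0,0,1,0,0,0,0,0,0,0,0,0,0,0,0,0,0,0,0,0,0,0,0,0,0,0,0,0,0,0,0,0,0,0,0,0,0,0,0,0,0,0,0,0,0,0,0,0,0,0,0,0]

```text
time: 24.9
tool_pos: [0.5243, -0.0056, 0.0229]
ee_rot: [-3.141, -0.0, 1.15]
wrist_force: [0.0, -0.4, 0.6]
width: 0.0539
finger_force: 30.0
```

```bash
python3 plan.py .438 -.2985 .023
```

```text
tool shift units [-3.026e+00  4.080e-01 -1.000e-03] yaw 65.9 pos [ 0.5243 -0.0056  0.0229] w 0.0539
```

>>> move_arm:
  motion: [0,0,0,0,0,-0.1,0,0,0,0,0,0,-0.2,0,0,0,0,0,0,-0.25,0,0,0,0,0,0,-0.25,0,0,0,0,-0.1,0.02,-0.25,0,0,0,0,-0.2,0.03,-0.1,0,0,0,0,-0.24,0.03,0,0,0,0,0,-0.24,0.03,0,0,0,0,0,-0.24,0.03,0,0,0,0,0,-0.24,0.03,0,0,0,0,0,-0.24,0.03,0,0,0,0,0,-0.24,0.03,0,0]

```text
time: 25.9
tool_pos: [0.4738, -0.1749, 0.1386]
ee_rot: [3.141, -0.0, 1.15]
wrist_force: [-0.1, -1.0, -0.8]
width: 0.0539
finger_force: 30.0
```

>>> move_arm:
  motion: [0,0,0,-0.24,0.04,0,0,0,0,0,-0.24,0.04,0,0,0,0,0,-0.24,0.04,0,0,0,0,0,-0.24,0.03,0,0,0,0,0,-0.2,0.03,0,0,0,0,0,-0.12,0,0,0,0,0,0,0,0,0,0,0,0,0,0,0,0,0,0,0,0,0,0,0,0]

```text
time: 26.65
tool_pos: [0.4388, -0.2971, 0.138]
ee_rot: [-3.142, -0.001, 1.151]
wrist_force: [0.5, 0.1, -0.9]
width: 0.0539
finger_force: 30.0
```

```bash
python3 plan.py .438 -.2985 .033
```

```text
tool shift units [-1.70e-02 -1.00e-03  1.05e+00] yaw 65.9 pos [ 0.4388 -0.2971  0.138 ] w 0.0539
```

>>> move_arm:
  motion: [0,0,0,-0.01,0,0.1,0,0,0,0,0,0,0.2,0,0,0,0,0,0,0.15,0,0,0,0,0,0,0.1,0,0,0,0,0,0,0.1,0,0,0,0,0,0,0.1,0,0,0,0,0,0,0.1,0,0,0,0,0,0,0.05,0,0,0,0,0,0,0.05,0,0,0,0,0,0,0,0,0,0,0,0,0,0,0]

```text
time: 27.57
tool_pos: [0.4382, -0.2991, 0.043]
ee_rot: [3.141, -0.0, 1.15]
wrist_force: [-0.1, 0.1, -0.8]
width: 0.0536
finger_force: 30.0
```

```bash
python3 plan.py .438 -.2985 .033
```

```text
tool shift units [ 0.005 -0.004  0.1  ] yaw 65.9 pos [ 0.4382 -0.2991  0.043 ] w 0.0536
```

Next I lower the last 10 mm and release with a partial opening.

>>> move_arm:
  motion: [0,0,0,0,0,0.05,0,0,0,0,0,0,0.05,0,0,0,0,0,0,0,0,0,0,0,0,0,0,0]

```text
time: 27.9
tool_pos: [0.4379, -0.2989, 0.0327]
ee_rot: [-3.141, -0.0, 1.15]
wrist_force: [0.5, 0.5, -0.9]
width: 0.0539
finger_force: 30.0
```

>>> move_arm:
  motion: [0,0,0,0,0,0,0.65,0,0,0,0,0,0,0.72,0,0,0,0,0,0,0.72,0,0,0,0,0,-0.1,0.72,0,0,0,0,0,-0.2,0.72,0,0,0,0,0,-0.25,0.72,0,0,0,0,0,-0.25,0.72,0,0,0,0,0,-0.25,0.72,0,0,0,0,0,-0.1,0.72]

```text
time: 28.65
tool_pos: [0.4397, -0.3003, 0.1531]
ee_rot: [3.134, 0.002, 1.15]
wrist_force: [0.2, -0.8, -0.0]
width: 0.068
finger_force: 0.0
```

>>> move_arm:
  motion: [0,0,0,0.25,0,0,0.72,0,0,0,0.25,0,0,0.72,0,0,0,0.25,0,0,0.72,0,0,0,0.25,0,0,0.72,0,0,0,0.25,0,0,0.72,0,0,0,0.25,0,0,0.72,0,0,0,0.25,0,0,0.72,0,0,0,0.25,0,0,0.72,0,0,0,0.25,0,0,0.72,0,0,0,0.25,0,0,0.72,0,0,0,0.25,0,0,0.72,0,0,0,0,0,0,0.72]

```text
time: 29.65
tool_pos: [0.5513, -0.0441, 0.1476]
ee_rot: [-3.141, -0.002, 1.155]
wrist_force: [-0.4, -0.2, -0.3]
width: 0.0675
finger_force: 0.0
```

Run:
```python
from h import *
t=robot.snapshot("top")[:,:,::-1];s=robot.snapshot("scene")[:,:,::-1]
a=cv2.resize(t[160:260,280:410],None,fx=3,fy=3,interpolation=cv2.INTER_CUBIC)
b=cv2.resize(s[190:290,270:400],None,fx=3,fy=3,interpolation=cv2.INTER_CUBIC)
cv2.imwrite("pics/c4.png",np.hstack([a,b]))
```

```text
(no output)
```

View pics/c4.png

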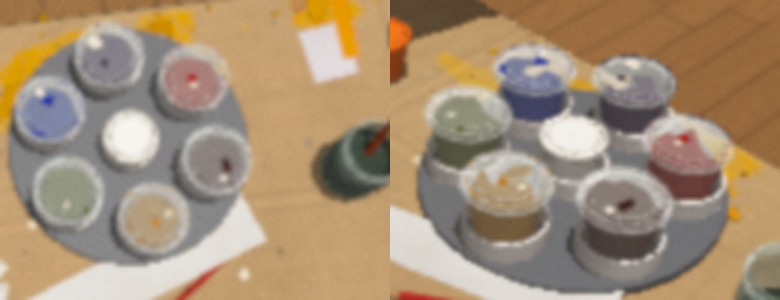

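All seven cups stand level in their wells, with the white cup centred at (130,138). The arm is clear, so I'm handing in.

```bash
python3 -c "
from bench import robot
print(robot.close_job())"
```

```text
the job is handed in; nothing more can be done
None
```

I placed purple, olive and brown between their parent colours and white in the middle well, then handed the job in at about 30 s; the last pictures show all seven cups upright in their wells, but no verdict was returned.

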